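# Lock the lid of a returnable case with its slotted key

## Task

The packed blue case is ready for dispatch, but its lid still stands up on its seal. Take the red-handled key from the tool stand, put its blade in the slot of the lid's brass lock, press the lid down with the key (not with the gripper) and turn the lock a quarter turn clockwise until it is fully home and stays locked, pressing firmly but never forcing it (a push of about 15 N is enough, and stop turning as soon as it stops). Then put the key back upright in its well in the stand, let it go, and leave everything else on the table as it is.

Things in the scene. Friction and masses are not known exactly. Their poses are not given: they have to be found in the camera images.
- case: Blue returnable transit case with dark corners, 220 (x) x 300 (y) x 116 mm high when shut, packed heavy, does not shift. Origin: centre of its underside. Its front, with the lock, faces its -x; the lid is hinged along its back top edge (+x, 100 mm high).
- lid (a joint): Lid hinge, rad: 0 = pressed right down (hard stop), grows as the lid rises. Unlocked, it floats on its springy seal at about 0.042, i.e. 8 mm up at the lock, 188 mm from the hinge. Pressing it down at the lock takes a force growing evenly from 0 to about 12 N just before the hard stop. Locked, it stays at about 0.012 (2.3 mm up).
- cam (a joint): Cam lock in the lid, rad: 0 = open, 1.571 = locked (hard stop); grows clockwise seen from above; starts at 0 to 0.25. Turning takes about 0.06 N m. Beyond about 0.55 its pawl, inside, jams against the keeper unless the lid is held within 0.8 mm of its hard stop at the lock (over 11 N): keep pressing with the blade while turning.
- keeper (a point): Notch of the steel keeper inside the case's front wall, hidden under the lid. Turned fully home (past 1.52 rad), the pawl lies below it; when the pressing is released the lid springs up about 2 mm and the pawl seats in the notch: the lock then cannot turn back (up to 0.14 rad of play). Released earlier, it is not locked. 
- slot (a point): Centre of the slot's mouth, on the top face of the brass lock head: 30 mm across, in a steel ring 1 mm higher, 78 mm in front of the case's centre, 119 mm above the table with the lid down, 127 mm up. Straight slot along this point's y, 5 mm wide, 23 long, 7 deep, flat floor; z points up. The frame turns with the lock. Open: slot towards the red dots on the lid; locked: towards the green dot.
- key: Lock key with a red handle, 131 mm long, about 120 g, standing upright, blade down, in the stand. Origin: middle of the blade's tip; z points up to the handle. Flat steel blade 18 mm wide (along y), 3 mm thick (along x; 1.8 at the tip), 15 mm long; then a 12 mm round shaft; a 40 mm black collar at 60 to 66 mm. A half turn makes no difference.
- key_grip (a point): Middle of the key's handle, 101 mm above the tip, turning with the key: handle 20 mm thick along x (two flat faces to grip), 36 mm wide along y, from 66 to 131 mm above the tip. Over 40 N of blade contact, added up over its edges, spoils the lock: 16 N of push with 0.15 N m of twist makes about 33.
- stand: Grey tool stand with a yellow front band, fixed, 64 (x) x 104 (y) x 70 mm high on a 78x118 mm rubber foot. Origin: centre of its underside. In its top are the key's well and a 12 mm hole that stays empty.
- well (a point): Mouth centre of the key's round well, 20 mm to the -y side of the stand's centre, 70 mm above the table: 24 mm across, 64 mm deep. The key stands in it with its collar resting on the top, its tip 60 mm below the mouth.
- tape_brown: Bystander: roll of brown parcel tape lying flat, 110 mm across, 48 mm high; leave it where it is. Origin: centre of its underside.
- scanner: Bystander: grey and black hand barcode scanner lying on its side, 168x152x36 mm; leave it where it is. Origin: centre of its underside.
- stapler: Bystander: red desk stapler, 150x34x46 mm; leave it where it is. Origin: centre of its underside.
- marker_red: Bystander: white marker with a red cap lying on the table, 137 mm long, 18 mm thick; leave it where it is. Origin: centre of its underside.
- mini_parcel_1: Bystander: small brown parcel, 65x89x63 mm; leave it where it is. Origin: centre of its underside.
- label_roll: Bystander: roll of white labels standing on end, 69 mm across, 60 mm high; leave it where it is. Origin: centre of its underside.
Not all that is in view belongs to the job. What is shaped like the key but green is not meant.

How it is judged:
On the way, in this order (a step that is already met when the one before it is completed fails the run):
1. the key's blade is in the lock's slot and presses the lid down on its rim (z of key in the frame of slot below -0.003 m and horizontal distance between key and slot below 0.006 m and value of joint lid below 0.01 rad), for 0.1 s.
2. the lock is turned fully home (past 1.52 rad) with the blade in its slot (z of key in the frame of slot below -0.003 m and horizontal distance between key and slot below 0.006 m and value of joint cam above 1.52 rad), for 0.1 s.
At the end, for the whole second after the job is handed in: The lock stands past 1.38 rad (fully home, with its play) and the lid is held down with the pawl seated in its notch (lid between 0.008 and 0.020 rad); the key stands upright (within 0.12 rad) in its well, tip within 10 mm of the well's axis and at least 55 mm deep, at rest and let go (value of joint cam above 1.38 rad and value of joint lid between 0.008 and 0.02 rad and horizontal distance between key and well below 0.01 m and z of key in the frame of well below -0.055 m and angle between key's own z axis and vertical below 0.12 rad and linear speed of key below 0.02 m/s and contact force between the fingers and key below 0.1 N); the robot touches nothing.
It fails at once if the key presses on the lock or the case with more than 40 N (contact force between key and case above 40 N).
It fails at once if the gripper itself pushes on the case or its lock (over 5 N) instead of the key (contact force between the fingers and case above 5 N).
It fails at once if a bystander is moved by more than 30 mm (distance of any of tape_brown, scanner, stapler, marker_red, mini_parcel_1, label_roll from where it was at the start of the episode above 0.03 m).
It also fails if it takes over 72 s, if anything falls off the work surface, if the arm or the gripper's body presses on something with over 40 N, if the wrist force passes 120 N, or if a joint passes its speed limit or range.

## Robot

A 6-joint arm with a two-finger parallel gripper is mounted at the origin on a cart in front of the work surface, level with it; the furniture and walls round the work are solid. World frame = base frame: x ahead of the robot, y to its left, z up, the work surface at z = 0. Lengths are in m, angles in rad, forces in N, time in s.
With the tool pointing down it reaches from about 0.35 to 0.725 m from the base axis. Payload 4.3 kg.
Tool frame: the origin (TCP) lies midway between the tips of the shut fingers; the grasp point (between the pads) lies 19 mm behind it; z points along the fingers, y is the line along which they close (so a half turn about z gives the same grasp; the last joint's range is limited). The gripper opens to 85 mm and grips with 20 to 120 N. Pads are 22 mm wide; open, the fingers measure 114 mm over their backs; the gripper's body (76 mm by 85 mm) begins 54 mm behind the grasp point. The pads swing forward as they close: fully open they stand 13 mm farther back than shut.
Start: joints at [-1.393, 0.377, 0.081, 1.274, 0, 1.46], TCP at [0.163, -0.551, 0.231] pointing down, gripper open.
Joint ranges: [-2.72, 2.72], [-0.84, 1.66], [-1.02, 1.22], [-1.77, 2.12], [-1.37, 1.28], [-3.14, 3.14]. Speed limits (rad/s): [2.57, 2.57, 3.14, 3.14, 3.14, 3.14].

## Interface

Orientations are given as a unit quaternion [x, y, z, w].
In Python, from rig import ctrl gives the robot as it stands. The module is installed in compiled form; this text tells all that it offers.
- The arm moves only by the tool play_rows, never from a script. Its argument "rows" is one flat list of numbers, 7 for each row, row after row: the shift along the tool's x, y, z in m, then the turn, a rotation vector about the tool's x, y, z in rad, then the closure, from -1 (fully open) to 1 (shut). A call has 1 to 20 rows; each row shifts and turns the commanded pose from where the row before left it, along the tool's axes as they then stand; what a row does not reach is not made up. A row lasts 1/10 s, in which the tool goes at most 50 mm and 8.59 degrees, less where a joint would pass 70% of its speed; a pose out of reach is approached as far as the arm can. A call with a gripper value outside its range is refused whole. The fingers move at their own pace and stop on an object; the grip force is fixed at half the most. Time passes only in rows, so rows that do not move let the fingers close. It gives the time, the measured TCP pose, the force, the opening and the grip force at its end, in the units of the state.
- ctrl.get_obs(): the state, without advancing time (a new reading comes with each control period).
- ctrl.camera(name): name is "side" or "top" or "wrist"; returns the picture (420x560x3 uint8, red, green, blue); there is no depth.
- ctrl.calibration(name): a dict with "fx", "fy", "cx", "cy" (pixels), "extrinsics" (4x4, takes a point from world to camera coordinates). Camera axes: x right, y down, z forward; pixel columns grow to the right and rows downward; lengths in m; the calibration is good to about 2 mm. A picture is of the moment at which its call begins: read the wrist's pose just before it. calibration takes no time and is no camera call; for the wrist camera it gives the pose at the moment of the call.
- ctrl.sign_off(): hands the job in; it is judged then, once.
The state is a dict: "time": time; "joint_positions": joint angles; "dq": joint speeds; "tau": joint torques, N m; "tcp_pos": TCP position; "tool_rot": TCP orientation; "contact_force": force on the tool from outside, world axes, zero at the start; "moment": the same for the moment, N m; "finger_gap": finger opening in m; "gripper_force": force on a finger pad.
Only numpy, scipy, OpenCV 4.12 (cv2) and the standard library are available. Lean on these libraries where they do the work, as an engineer would, in place of code of your own. Each camera call takes 0.05 s, during which the arm holds its last target. There are 200 camera calls.

## Working session

There is one attempt and no reset: what is moved stays moved. The work goes in short steps, Python scripts to look and compute and a tool call to move; the robot and the scene stay as the last step left them, time stands still between calls to the robot, and variables do not carry over. Pictures are saved under pics/ and viewed, at most 10 in all, crops included, and the job is handed in when it is done.

Besides the shell and the picture viewer there is one more tool, called after ">>>" by a JSON object that holds its "op" and its "data". play_rows: Moves the arm, as the interface text tells. Its arguments: {"type":"object","properties":{"rows":{"type":"array","items":{"type":"number"}}},"required":["rows"]}

```bash
mkdir -p pics; python3 - <<'E'
from rig import ctrl
import cv2
o=ctrl.get_obs(); print(o)
for n in("top","side"):
    im=ctrl.camera(n); cv2.imwrite(f"pics/{n}0.png",im[:,:,::-1]); c=ctrl.calibration(n); print(n,c)
E
```

```text
{'time': 0.0, 'joint_positions': array([-1.39331863e+00,  3.78075393e-01,  7.96472695e-02,  1.27443578e+00,
       -1.29124710e-05,  1.46050414e+00]), 'dq': array([ 2.94206506e-04,  3.68423918e-04,  1.16304122e-03, -2.76238170e-04,
        1.14677082e-03, -9.64025791e-05]), 'tau': array([-2.59635955e-03, -4.63601804e+01,  2.69877863e+01,  2.10231158e-02,
       -1.67323074e-04,  2.34460494e-06]), 'tcp_pos': array([ 0.16308184, -0.55069717,  0.23036215]), 'tool_rot': array([ 9.89665878e-01,  1.43388914e-01, -4.11738699e-05, -1.03298861e-03]), 'contact_force': array([ 0.1594616 , -0.53023455,  0.67198463]), 'moment': array([ 0.03705445, -0.07317816,  0.02217712]), 'gripper_force': 0.0, 'finger_gap': 0.08523387911745975}
top {'fx': 498.98822633095995, 'fy': 498.98822633095995, 'cx': 280.0841999484776, 'cy': 206.46701543745928, 'extrinsics': array([[ 0.02500845, -0.99967098, -0.00570217, -0.00749669],
       [-0.99067881, -0.02401867, -0.1340843 ,  0.54300681],
       [ 0.13390323,  0.00900226, -0.99095352,  1.82493133],
       [ 0.        ,  0.        ,  0.        ,  1.        ]])}
side {'fx': 468.2246641296025, 'fy': 468.2246641296025, 'cx': 279.04203983761516, 'cy': 206.5441268386763, 'extrinsics': array([[-0.94536131, -0.32580523,  0.0119563 ,  0.50661024],
       [-0.21032337,  0.58143535, -0.78593703,  0.21158474],
       [ 0.24911058, -0.74550914, -0.61819094,  1.20625237],
       [ 0.        ,  0.        ,  0.        ,  1.        ]])}
```

View pics/top0.png

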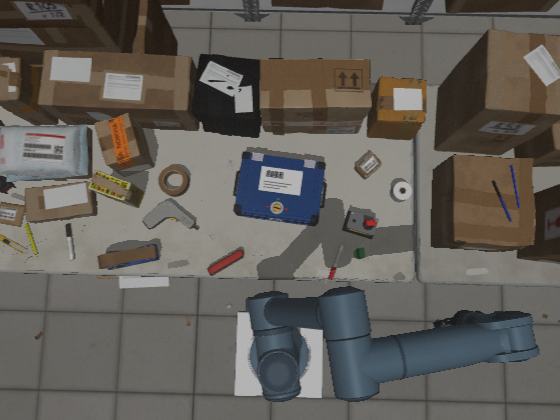

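View pics/side0.png

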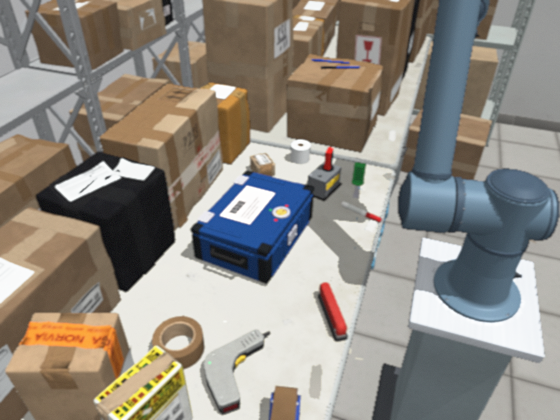

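The top view shows the case centred near (280,188), with its lock at (277,208), the stand at (360,222) and the red handle at (370,223). In the side view the red handle is at (329,158) and the lock at (281,212).

```bash
cat > h.py <<'E'
import numpy as np, cv2
def ray(c,p):
    E=np.array(c["extrinsics"]);R=E[:3,:3];o=-R.T@E[:3,3]
    return o,R.T@np.array([(p[0]-c["cx"])/c["fx"],(p[1]-c["cy"])/c["fy"],1])
def plane(c,p,z):
    o,d=ray(c,p); return o+d*(z-o[2])/d[2]
def proj(c,P):
    E=np.array(c["extrinsics"]);q=E[:3,:3]@np.asarray(P)+E[:3,3]
    return np.array([c["cx"]+c["fx"]*q[0]/q[2],c["cy"]+c["fy"]*q[1]/q[2]])
def tri(c1,p1,c2,p2):
    A=[];b=[]
    for c,p in((c1,p1),(c2,p2)):
        o,d=ray(c,p);d=d/np.linalg.norm(d);M=np.eye(3)-np.outer(d,d);A.append(M);b.append(M@o)
    return np.linalg.lstsq(np.vstack(A),np.hstack(b),rcond=None)[0]
E
python3 - <<'E'
from rig import ctrl
from h import *
t=ctrl.calibration("top");s=ctrl.calibration("side");w=ctrl.calibration("wrist")
T=cv2.imread("pics/top0.png");S=cv2.imread("pics/side0.png")
def red(I,x0,x1,y0,y1):
    h=cv2.cvtColor(I,cv2.COLOR_BGR2HSV);m=((h[...,0]<8)|(h[...,0]>172))&(h[...,1]>150)&(h[...,2]>70)
    ys,xs=np.nonzero(m[y0:y1,x0:x1]);return (xs.mean()+x0,ys.mean()+y0,len(xs))
a=red(T,355,385,212,235);b=red(S,318,340,143,175);print(a,b,tri(t,a[:2],s,b[:2]))
print("lock",plane(t,(277,208),.127),tri(t,(277,208),s,(281,212)))
from scipy.spatial.transform import Rotation as R
o=ctrl.get_obs();E=np.array(w["extrinsics"]);Rt=R.from_quat(o["tool_rot"]).as_matrix()
cw=-E[:3,:3].T@E[:3,3];print("cam in tool",Rt.T@(cw-o["tcp_pos"]),"\n",Rt.T@E[:3,:3].T,w["fx"],w["cx"],w["cy"]);print(Rt)
c=[cv2.resize(T[195:250,325:405],None,fx=5,fy=5,interpolation=2),cv2.resize(T[145:230,230:330],None,fx=4,fy=4,interpolation=2)]
c=[cv2.copyMakeBorder(i,0,340-i.shape[0],0,0,0) for i in c]
cv2.imwrite("pics/c.png",np.hstack(c))
E
```

```text
(np.float64(370.2830188679245), np.float64(222.54716981132074), 53) (np.float64(328.0390625), np.float64(158.9765625), 128) [ 0.48264001 -0.31976195  0.09829666]
lock [0.52505517 0.01585246 0.127     ] [0.52606429 0.01599845 0.12166144]
cam in tool [ 0.08373667  0.00051976 -0.14160296] 
 [[ 1.57911591e-03 -9.45648760e-01 -3.25185991e-01]
 [ 9.99998726e-01  1.56902351e-03  2.93274515e-04]
 [ 2.32889784e-04 -3.25186040e-01  9.45650033e-01]] 308.59839984711897 278.1498813157828 212.99375708017936
[[ 9.58874031e-01  2.83831805e-01 -3.15806781e-04]
 [ 2.83831907e-01 -9.58872380e-01  1.79093883e-03]
 [ 2.05507001e-04 -1.80692077e-03 -9.99998346e-01]]
```

View pics/c.png

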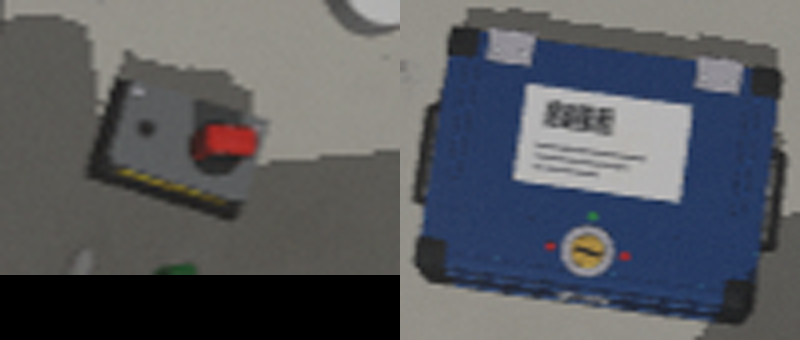

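>>> {"op": "play_rows", "data": {"rows": [0.031, -0.011, -0.005, 0, 0, 0, -1, 0.031, -0.011, -0.005, 0, 0, 0, -1, 0.031, -0.011, -0.005, 0, 0, 0, -1, 0.031, -0.011, -0.005, 0, 0, 0, -1, 0.031, -0.011, -0.005, 0, 0, 0, -1, 0.031, -0.011, -0.005, 0, 0, 0, -1, 0.031, -0.011, -0.005, 0, 0, 0, -1, 0.031, -0.011, -0.005, 0, 0, 0, -1, 0.031, -0.011, -0.005, 0, 0, 0, -1, 0.031, -0.011, -0.005, 0, 0, 0, -1, 0.031, -0.011, -0.005, 0, 0, 0, -1, 0.031, -0.011, -0.005, 0, 0, 0, -1]}}

```text
time: 1.3
tcp_pos: [0.4832, -0.3181, 0.291]
tool_rot: [0.99, 0.143, -0.0, -0.0]
contact_force: [0.2, -1.0, 0.4]
finger_gap: 0.0855
gripper_force: 0.0
```

>>> {"op": "play_rows", "data": {"rows": [0, 0, 0, 0, 0, -0.147, -1, 0, 0, 0, 0, 0, -0.147, -1, 0, 0, 0, 0, 0, -0.147, -1, 0, 0, 0, 0, 0, -0.147, -1, 0, 0, 0, 0, 0, -0.147, -1, 0, 0, 0, 0, 0, -0.147, -1, 0, 0, 0, 0, 0, -0.147, -1, 0, 0, 0, 0, 0, -0.147, -1, 0, 0, 0, 0, 0, -0.147, -1, 0, 0, 0, 0, 0, -0.147, -1, 0, 0, 0, 0, 0, -0.147, -1, 0, 0, 0, 0, 0, -0.147, -1, 0, 0, 0, 0, 0, -0.147, -1, 0, 0, 0, 0, 0, -0.147, -1, 0, 0, 0, 0, 0, -0.147, -1]}}

```text
time: 2.8
tcp_pos: [0.4822, -0.319, 0.2907]
tool_rot: [0.316, 0.949, 0.0, -0.001]
contact_force: [-0.5, -0.5, 0.3]
finger_gap: 0.0852
gripper_force: 0.0
```

>>> {"op": "play_rows", "data": {"rows": [0, 0, 0, 0, 0, -0.147, -1, 0, 0, 0, 0, 0, -0.147, -1, 0, 0, 0, 0, 0, -0.147, -1, 0, 0, 0, 0, 0, -0.147, -1, 0, 0, 0, 0, 0, -0.147, -1, 0, 0, 0, 0, 0, -0.147, -1, 0, 0, 0, 0, 0, -0.147, -1, 0, 0, 0, 0, 0, -0.147, -1, 0, 0, 0, 0, 0, -0.147, -1, 0, 0, 0, 0, 0, -0.147, -1, 0, 0, 0, 0, 0, -0.147, -1, 0, 0, 0, 0, 0, -0.147, -1, 0, 0, 0, 0, 0, -0.147, -1, 0, 0, 0, 0, 0, -0.147, -1, 0, 0, 0, 0, 0, -0.147, -1, 0, 0, 0, 0, 0, 0, -1]}}

```text
time: 4.4
tcp_pos: [0.4822, -0.319, 0.2908]
tool_rot: [-0.702, 0.712, 0.001, -0.0]
contact_force: [0.1, 0.3, -1.1]
finger_gap: 0.0856
gripper_force: 0.0
```

```bash
python3 - <<'E'
from rig import ctrl
from h import *
import json
o=ctrl.get_obs();c=ctrl.calibration("wrist");im=ctrl.camera("wrist")[:,:,::-1]
cv2.imwrite("pics/w1.png",im);json.dump({k:np.array(v).tolist() for k,v in c.items()},open("w1.json","w"))
print(o["tcp_pos"],o["tool_rot"],o["joint_positions"],o["time"])
E
```

```text
[ 0.48221295 -0.31900914  0.29078419] [-7.01817511e-01  7.12356564e-01  5.49565115e-04 -7.59871263e-05] [-6.94131118e-01  3.81284418e-01  2.39389879e-01  1.43001054e+00
 -4.29050445e-05 -2.25002281e+00] 4.4
```

View pics/w1.png

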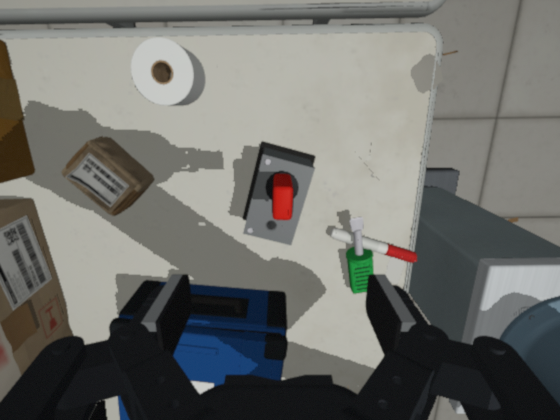

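The wrist view shows the red handle at about (283,196), the collar around (283,185), the stand top around (278,195) and the green decoy key at (360,270).

```bash
python3 - <<'E'
from h import *
import json
c=json.load(open("w1.json"));I=cv2.imread("pics/w1.png")
h=cv2.cvtColor(I,cv2.COLOR_BGR2HSV)
m=(((h[...,0]<8)|(h[...,0]>172))&(h[...,1]>120)).astype(np.uint8);m[:,:250]=0;m[:,310:]=0;m[:150]=0;m[235:]=0
b=((h[...,0]<4)|(h[...,0]>172))&(h[...,1]>120)
ct=max(cv2.findContours(m,0,2)[0],key=cv2.contourArea);print("red",cv2.boundingRect(ct),cv2.minAreaRect(ct),np.mean(h[m>0],0))
I2=cv2.resize(I[140:250,235:325],None,fx=5,fy=5,interpolation=cv2.INTER_CUBIC)
for k in range(0,90,10): cv2.putText(I2,str(235+k),(k*5,8),0,.3,(0,255,255));
for k in range(0,110,10): cv2.putText(I2,str(140+k),(0,k*5),0,.3,(0,255,255))
cv2.imwrite("pics/c2.png",I2)
E
```

```text
red (272, 173, 22, 47) ((282.5, 196.0), (46.0, 21.0), 90.0) [  3.7537961  212.8329718  152.18329718]
```

View pics/c2.png

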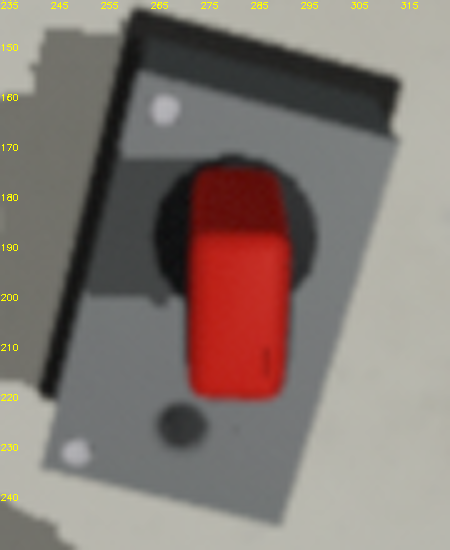

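```bash
python3 - <<'E'
from h import *
import json
c=json.load(open("w1.json"))
for n,p,z in[("top mid -y",(282.8,186.6),.141),("top mid +y",(282.4,219.6),.141),("topc",(282.6,203.3),.141),("L",(272.6,203),.141),("R",(292.6,203),.141),("collar",(282.2,187),.076),("TL",(262.5,154),.07),("TR",(314.6,168),.07),("BR",(291,245),.07),("BL",(243.2,233.5),.07),("hole",(271.5,225.2),.07)]:
    print(n,plane(c,p,z).round(4))
E
```

```text
top mid -y [ 0.4773 -0.3301  0.141 ]
top mid +y [ 0.478 -0.296  0.141]
topc [ 0.4776 -0.3131  0.141 ]
L [ 0.4875 -0.3136  0.141 ]
R [ 0.4678 -0.3133  0.141 ]
collar [ 0.4772 -0.3132  0.076 ]
TL [ 0.4997 -0.3515  0.07  ]
TR [ 0.4386 -0.3342  0.07  ]
BR [ 0.4665 -0.2347  0.07  ]
BL [ 0.5272 -0.2516  0.07  ]
hole [ 0.491  -0.2624  0.07  ]
```

>>> {"op": "play_rows", "data": {"rows": [-0.006, 0.0046, 0, 0, 0, 0, -1, 0, 0, 0.025, 0, 0, 0, -1, 0, 0, 0.025, 0, 0, 0, -1, 0, 0, 0.025, 0, 0, 0, -1, 0, 0, 0.025, 0, 0, 0, -1, 0, 0, 0.025, 0, 0, 0, -1, 0, 0, 0.025, 0, 0, 0, -1, 0, 0, 0.025, 0, 0, 0, -1, 0, 0, 0.024, 0, 0, 0, -1, 0, 0, 0, 0, 0, 0, -1, 0, 0, 0, 0, 0, 0, 1, 0, 0, 0, 0, 0, 0, 1, 0, 0, 0, 0, 0, 0, 1, 0, 0, 0, 0, 0, 0, 1, 0, 0, 0, 0, 0, 0, 1, 0, 0, 0, 0, 0, 0, 1, 0, 0, 0, 0, 0, 0, 1, 0, 0, 0, 0, 0, 0, 1]}}

```text
time: 6.25
tcp_pos: [0.4787, -0.3138, 0.0934]
tool_rot: [-0.702, 0.712, -0.001, 0.0]
contact_force: [-0.3, 0.4, 5.9]
finger_gap: 0.0195
gripper_force: 59.3
```

>>> {"op": "play_rows", "data": {"rows": [0, 0, -0.01, 0, 0, 0, 1, 0, 0, -0.02, 0, 0, 0, 1, 0, 0, -0.025, 0, 0, 0, 1, 0, 0, -0.025, 0, 0, 0, 1, 0, 0, -0.03, 0, 0, 0, 1, 0, 0, -0.03, 0, 0, 0, 1, 0, 0, -0.03, 0, 0, 0, 1, 0, 0, -0.03, 0, 0, 0, 1, 0, 0, 0, 0, 0, 0, 1]}}

```text
time: 7.15
tcp_pos: [0.4793, -0.3142, 0.2971]
tool_rot: [-0.702, 0.712, -0.004, 0.0]
contact_force: [-0.1, -1.0, -1.3]
finger_gap: 0.0195
gripper_force: 58.7
```

>>> {"op": "play_rows", "data": {"rows": [-0.0312, -0.0034, 0, 0, 0, 0, 1, -0.0312, -0.0034, 0, 0, 0, 0, 1, -0.0312, -0.0034, 0, 0, 0, 0, 1, -0.0312, -0.0034, 0, 0, 0, 0, 1, -0.0312, -0.0034, 0, 0, 0, 0, 1, -0.0312, -0.0034, 0, 0, 0, 0, 1, -0.0312, -0.0034, 0, 0, 0, 0, 1, -0.0312, -0.0034, 0, 0, 0, 0, 1, -0.0312, -0.0034, 0, 0, 0, 0, 1, -0.0312, -0.0034, 0, 0, 0, 0, 1, -0.0312, -0.0034, 0, 0, 0, 0, 1, -0.0312, -0.0034, 0, 0, 0, 0, 1, 0, 0, 0, 0, 0, 0, 1, 0, 0, 0, 0, 0, 0, 1]}}

```text
time: 8.55
tcp_pos: [0.5235, 0.0611, 0.2913]
tool_rot: [-0.702, 0.712, 0.001, -0.001]
contact_force: [0.2, -0.0, -1.5]
finger_gap: 0.0195
gripper_force: 58.7
```

```bash
python3 - <<'E'
from rig import ctrl
from h import *
import json
o=ctrl.get_obs();c=ctrl.calibration("wrist");im=ctrl.camera("wrist")[:,:,::-1]
cv2.imwrite("pics/w2.png",im);json.dump({k:np.array(v).tolist() for k,v in c.items()},open("w2.json","w"))
S=ctrl.camera("side")[:,:,::-1];cv2.imwrite("pics/side2.png",S)
T=ctrl.camera("top")[:,:,::-1];cv2.imwrite("pics/top2.png",T)
print(o["tcp_pos"],o["tool_rot"],o["contact_force"],o["joint_positions"],o["time"])
p=proj(c,[.525,.016,.127]);print(p)
x,y=int(p[0]),int(p[1]);x0=max(0,x-55);y0=max(0,y-55)
A=cv2.resize(I:=im[y0:y0+110,x0:x0+110],None,fx=5,fy=5,interpolation=2);print(x0,y0)
cv2.imwrite("pics/c3.png",np.hstack([A[:550], cv2.resize(im,(240,180))[:0] if 0 else np.zeros((A.shape[0],0,3),np.uint8)]))
E
```

```text
[0.52349964 0.06105586 0.29131234] [-7.02495053e-01  7.11687814e-01  5.12050034e-04 -9.45507422e-04] [ 0.15721521 -0.04089004 -1.54359933] [-3.92703418e-03  2.72123652e-01  8.69145835e-02  1.38765013e+00
 -6.07694687e-04 -1.56172211e+00] 8.55
[275.6412675  149.45584741]
220 94
```

View pics/w2.png

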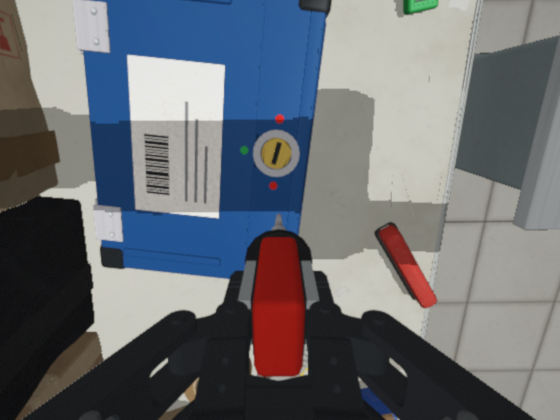

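View pics/c3.png

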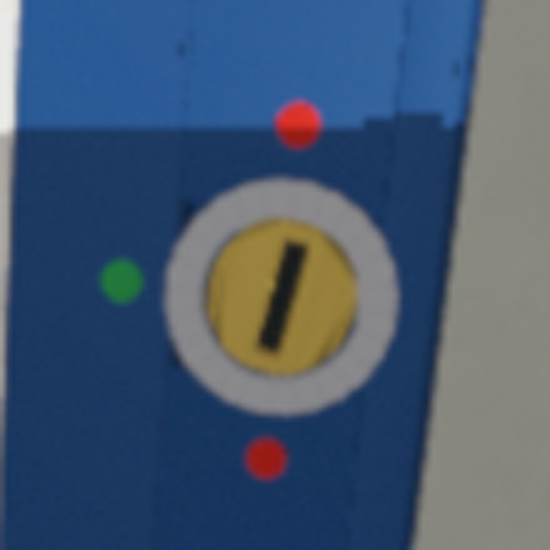

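```bash
python3 - <<'E'
from h import *
import json
from scipy.spatial.transform import Rotation as R
c=json.load(open("w2.json"));I=cv2.imread("pics/w2.png")
s=I[94:204,220:330]
h=cv2.cvtColor(s,cv2.COLOR_BGR2HSV)
br=((h[...,0]>15)&(h[...,0]<32)&(h[...,1]>110)&(h[...,2]>80)).astype(np.uint8)
br=cv2.morphologyEx(br,cv2.MORPH_CLOSE,np.ones((3,3)))
cts=max(cv2.findContours(br,0,1)[0],key=cv2.contourArea);disc=np.zeros_like(br);cv2.drawContours(disc,[cv2.convexHull(cts)],-1,1,-1)
(ec,ax,an)=cv2.fitEllipse(cv2.convexHull(cts));print("disc",ec,ax)
sl=(disc>0)&(h[...,2]<75); 
n,lab,st,_=cv2.connectedComponentsWithStats(sl.astype(np.uint8));k=1+np.argmax(st[1:,4]);ys,xs=np.nonzero(lab==k)
P=np.c_[xs,ys];m=P.mean(0);w,v=np.linalg.eigh(np.cov(P.T));d=v[:,1];print("slot",m,len(P),d)
o=np.array([220,94]);z=.127
a=plane(c,m+o+d*8,z);b=plane(c,m+o-d*8,z);C=plane(c,m+o,z);D=plane(c,np.array(ec)+o,z)
print("slot c",C,"disc c",D,"yaw",np.arctan2(*(a-b)[[1,0]]))
for n,p in[("r1",(220+298/5,94+126/5)),("r2",(220+266/5,94+459/5)),("g",(220+121/5,94+282/5))]: print(n,plane(c,np.array(p)-.4,.127))
Rt=R.from_quat([-7.02495053e-01,7.11687814e-01,5.12e-4,-9.455e-4]).as_matrix();tcp=np.array([.52350,.06106,.29131])
print("x",Rt[:,0],"y",Rt[:,1],"z",Rt[:,2])
for L in(.083,.068): print("tip px",proj(c,tcp+Rt@[0,0,L]),proj(c,tcp+Rt@[.009,0,L]))
J=cv2.resize(I[205:245,255:305],None,fx=10,fy=10,interpolation=2);cv2.imwrite("pics/c4.png",J)
E
```

```text
disc (55.82893371582031, 58.981475830078125) (28.941110610961914, 30.056865692138672)
slot [56.  58.8] 85 [-0.27258235  0.96213246]
slot c [0.52469333 0.01924893 0.127     ] disc c [0.52486387 0.01942369 0.127     ] yaw 1.2787571670537705
r1 [ 0.52121771 -0.0126864   0.127     ]
r2 [0.52839961 0.05207057 0.127     ]
g [0.55619581 0.01616122 0.127     ]
x [-1.29996133e-02 -9.99915305e-01  6.26446722e-04] y [-0.99991337  0.01300088  0.00205719] z [-2.06515659e-03 -5.99649824e-04 -9.99997688e-01]
tip px [277.99484182 221.69082725] [278.01084778 210.71787118]
tip px [277.98029201 228.91620131] [277.99712537 217.33984956]
```

View pics/c4.png

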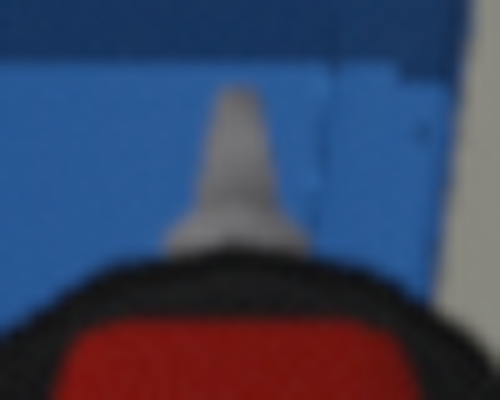

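>>> {"op": "play_rows", "data": {"rows": [0.0217, -0.001, 0, 0, 0, 0, 1, 0.0216, -0.001, 0, 0, 0, 0, 1, 0, 0, 0.02, 0, 0, 0.14, 1, 0, 0, 0.02, 0, 0, 0.139, 1, 0, 0, 0.02, 0, 0, 0, 1, 0, 0, 0.008, 0, 0, 0, 1, 0, 0, 0, 0, 0, 0, 1, 0, 0, 0, 0, 0, 0, 1]}}

```text
time: 9.5
tcp_pos: [0.5258, 0.0169, 0.225]
tool_rot: [-0.596, 0.803, -0.0, 0.0]
contact_force: [-0.0, 0.2, -1.1]
finger_gap: 0.0195
gripper_force: 58.7
```

```bash
python3 - <<'E'
from rig import ctrl
from h import *
import json
o=ctrl.get_obs();c=ctrl.calibration("wrist");im=ctrl.camera("wrist")[:,:,::-1]
cv2.imwrite("pics/w3.png",im);json.dump({k:np.array(v).tolist() for k,v in c.items()},open("w3.json","w"))
print(o["tcp_pos"],o["tool_rot"],o["contact_force"],o["time"])
p=proj(c,[.5248,.0194,.127]);print("slot px",p,"tip px",proj(c,o["tcp_pos"]-[0,0,.083]))
x0,y0=int(p[0])-35,int(p[1])-40;print(x0,y0)
A=cv2.resize(im[y0:y0+60,x0:x0+70],None,fx=8,fy=8,interpolation=2);cv2.imwrite("pics/c5.png",A)
E
```

```text
[0.5258209  0.01685968 0.22498047] [-5.95845569e-01  8.03098949e-01 -2.91157739e-04  2.27175390e-04] [-0.0204722   0.21546581 -1.10474204] 9.5
slot px [280.32195763 217.65807691] tip px [278.23952117 221.62427964]
245 177
```

View pics/c5.png

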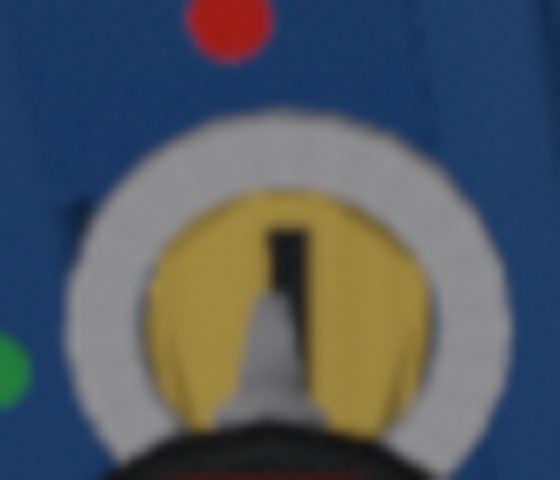

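The crop shows the slot as a dark vertical bar at crop x of about 288, ending at y≈228. The blade tip edge is at (272,288), so the blade is parallel to the slot but about 1.7 mm to its left.

```bash
python3 - <<'E'
from h import *
import json
from scipy.spatial.transform import Rotation as R
c=json.load(open("w3.json"));t=np.array([.52582,.01686,.22498]);Rt=R.from_quat([-5.95845569e-01,8.03098949e-01,-2.91e-4,2.27e-4]).as_matrix()
px=lambda a,b:np.array([245+a/8-.44,177+b/8-.44])
for n,p,z in[("slot end",px(288.5,230),.127),("disc top",px(288.5,188),.127),("ring top",px(288.5,108),.128),("disc L",px(143,320),.127),("disc R",px(434,320),.127),("tip edge",px(272,288),.142)]:
    print(n,(Rt.T@(plane(c,p,z)-t)*1000).round(2))
E
```

```text
slot end [ 8.56  1.99 97.98]
disc top [13.01  1.97 97.98]
ring top [21.63  1.93 96.98]
disc L [ -1.2  -12.97  97.99]
disc R [-1.14 17.02 97.97]
tip edge [ 7.46  0.29 82.98]
```

>>> {"op": "play_rows", "data": {"rows": [-0.0008, 0.0016, 0.004, 0, 0, 0, 1, 0, 0, 0.005, 0, 0, 0, 1, 0, 0, 0.004, 0, 0, 0, 1, 0, 0, 0.003, 0, 0, 0, 1, 0, 0, 0, 0, 0, 0, 1]}}

```text
time: 10.05
tcp_pos: [0.5238, 0.0186, 0.2076]
tool_rot: [-0.596, 0.803, 0.0, -0.0]
contact_force: [-0.1, -0.1, -1.5]
finger_gap: 0.0195
gripper_force: 58.7
```

>>> {"op": "play_rows", "data": {"rows": [0, 0, 0.002, 0, 0, 0, 1, 0, 0, 0, 0, 0, 0, 1, 0, 0, 0, 0, 0, 0, 1]}}

```text
time: 10.35
tcp_pos: [0.5243, 0.0185, 0.2063]
tool_rot: [-0.596, 0.803, -0.0, 0.0]
contact_force: [-0.1, -0.1, -1.0]
finger_gap: 0.0194
gripper_force: 58.7
```

>>> {"op": "play_rows", "data": {"rows": [0, 0, 0.002, 0, 0, 0, 1, 0, 0, 0.002, 0, 0, 0, 1, 0, 0, 0, 0, 0, 0, 1, 0, 0, 0, 0, 0, 0, 1]}}

```text
time: 10.75
tcp_pos: [0.5244, 0.0185, 0.2024]
tool_rot: [-0.596, 0.803, -0.0, 0.0]
contact_force: [0.3, -0.0, -0.4]
finger_gap: 0.0197
gripper_force: 58.9
```

>>> {"op": "play_rows", "data": {"rows": [0, 0, 0.002, 0, 0, 0, 1, 0, 0, 0.001, 0, 0, 0, 1, 0, 0, 0, 0, 0, 0, 1, 0, 0, 0, 0, 0, 0, 1]}}

```text
time: 11.15
tcp_pos: [0.5244, 0.0185, 0.1997]
tool_rot: [-0.596, 0.803, -0.0, 0.0]
contact_force: [-1.1, 0.7, 4.0]
finger_gap: 0.0193
gripper_force: 59.4
```

>>> {"op": "play_rows", "data": {"rows": [0, 0, 0.002, 0, 0, 0, 1, 0, 0, 0.001, 0, 0, 0, 1, 0, 0, 0, 0, 0, 0, 1, 0, 0, 0, 0, 0, 0, 1]}}

```text
time: 11.55
tcp_pos: [0.5242, 0.0185, 0.1971]
tool_rot: [-0.596, 0.803, -0.0, 0.0]
contact_force: [-2.3, -0.5, 7.4]
finger_gap: 0.02
gripper_force: 59.9
```

>>> {"op": "play_rows", "data": {"rows": [0, 0, 0.001, 0, 0, 0, 1, 0, 0, 0, 0, 0, 0, 1, 0, 0, 0, 0, 0, 0, 1]}}

```text
time: 11.85
tcp_pos: [0.5242, 0.0185, 0.1963]
tool_rot: [-0.596, 0.803, -0.0, 0.0]
contact_force: [-4.2, 0.1, 9.6]
finger_gap: 0.0196
gripper_force: 60.0
```

>>> {"op": "play_rows", "data": {"rows": [0.0003, 0.001, 0, 0, 0, 0, 1, 0, 0, 0.001, 0, 0, 0, 1, 0, 0, 0, 0, 0, 0, 1, 0, 0, 0, 0, 0, 0, 1]}}

```text
time: 12.25
tcp_pos: [0.524, 0.0185, 0.1958]
tool_rot: [-0.596, 0.803, -0.001, 0.001]
contact_force: [-2.4, 0.2, 9.7]
finger_gap: 0.0195
gripper_force: 60.2
```

>>> {"op": "play_rows", "data": {"rows": [0.0002, 0.0008, 0.001, 0, 0, 0, 1, 0, 0, 0, 0, 0, 0, 1, 0, 0, 0, 0, 0, 0, 1]}}

```text
time: 12.55
tcp_pos: [0.5237, 0.0185, 0.1951]
tool_rot: [-0.596, 0.803, -0.001, 0.001]
contact_force: [-2.0, 0.4, 10.6]
finger_gap: 0.0193
gripper_force: 60.3
```

>>> {"op": "play_rows", "data": {"rows": [0, 0, 0.0005, 0, 0, 0, 1, 0, 0, 0, 0, 0, 0, 1, 0, 0, 0, 0, 0, 0, 1]}}

```text
time: 12.85
tcp_pos: [0.5238, 0.0185, 0.1949]
tool_rot: [-0.596, 0.803, -0.001, 0.002]
contact_force: [-2.2, -0.0, 12.9]
finger_gap: 0.0192
gripper_force: 60.8
```

>>> {"op": "play_rows", "data": {"rows": [0, 0, 0.0003, 0, 0, 0, 1, 0, 0.0001, 0, 0, 0, 0.08, 1, 0, 0.0001, 0, 0, 0, 0.08, 1, 0, 0.0001, 0, 0, 0, 0.08, 1, 0, 0, 0, 0, 0, 0, 1]}}

```text
time: 13.35
tcp_pos: [0.5235, 0.0187, 0.1949]
tool_rot: [-0.495, 0.869, -0.001, 0.002]
contact_force: [-3.1, 0.9, 14.2]
finger_gap: 0.019
gripper_force: 60.7
```

```bash
cat > st.py <<'E'
from rig import ctrl
import numpy as np
from scipy.spatial.transform import Rotation as R
o=ctrl.get_obs();x=R.from_quat(o["tool_rot"]).as_matrix()
print(o["time"],o["tcp_pos"].round(4),"yaw",np.arctan2(x[1,0],x[0,0]).round(3),"tilt",x[:2,2].round(4),"F",o["contact_force"].round(1),"M",o["moment"].round(3),o["joint_positions"].round(3))
E
python3 st.py
```

```text
13.35 [0.5235 0.0187 0.1949] yaw -2.105 tilt [ 0.0043 -0.0003] F [-3.1  0.9 14.2] M [0.065 0.83  0.089] [-0.086  0.283 -0.148  1.136  0.    -1.122]
```

>>> {"op": "play_rows", "data": {"rows": [0.0002, 0.0004, 0, 0, 0, 0.08, 1, 0, 0.0001, 0, 0, 0, 0.08, 1, 0, 0.0001, 0, 0, 0, 0.08, 1, 0, 0, 0, 0, 0, 0, 1]}}

```text
time: 13.75
tcp_pos: [0.523, 0.0188, 0.1949]
tool_rot: [-0.388, 0.922, -0.001, 0.002]
contact_force: [-2.3, 0.6, 14.4]
finger_gap: 0.0194
gripper_force: 60.7
```

```bash
python3 st.py
```

```text
13.75 [0.523  0.0188 0.1949] yaw -2.345 tilt [ 0.0046 -0.0002] F [-2.3  0.6 14.4] M [0.113 0.653 0.037] [-0.085  0.282 -0.149  1.135  0.    -0.882]
```

>>> {"op": "play_rows", "data": {"rows": [0.0001, 0.0002, 0, 0, 0, 0.08, 1, 0, 0.0001, 0, 0, 0, 0.08, 1, 0, 0.0001, 0, 0, 0, 0.08, 1, 0, 0, 0, 0, 0, 0, 1]}}

```text
time: 14.15
tcp_pos: [0.5226, 0.0191, 0.1949]
tool_rot: [-0.274, 0.962, -0.001, 0.002]
contact_force: [-2.0, 1.2, 13.0]
finger_gap: 0.0191
gripper_force: 60.8
```

```bash
python3 st.py
```

```text
14.15 [0.5226 0.0191 0.1949] yaw -2.585 tilt [ 0.0044 -0.0001] F [-2.   1.2 13. ] M [0.134 0.708 0.028] [-0.085  0.281 -0.15   1.135  0.    -0.641]
```

>>> {"op": "play_rows", "data": {"rows": [0, 0.0001, 0.0002, 0, 0, 0.08, 1, 0, 0.0001, 0, 0, 0, 0.08, 1, 0, 0.0001, 0, 0, 0, 0.08, 1, 0, 0, 0, 0, 0, 0, 1]}}

```text
time: 14.55
tcp_pos: [0.5224, 0.0194, 0.1949]
tool_rot: [-0.157, 0.988, -0.0, 0.002]
contact_force: [-4.0, 0.9, 14.9]
finger_gap: 0.0193
gripper_force: 61.0
```

```bash
python3 st.py
```

```text
14.55 [0.5224 0.0194 0.1949] yaw -2.825 tilt [ 0.0045 -0.0001] F [-4.   0.9 14.9] M [0.169 0.902 0.024] [-0.084  0.281 -0.151  1.135  0.    -0.401]
```

>>> {"op": "play_rows", "data": {"rows": [0.0008, 0.0003, 0, 0, 0, 0.08, 1, 0, 0.0001, 0, 0, 0, 0.08, 1, 0, 0.0001, 0, 0, 0, 0.08, 1, 0, 0, 0, 0, 0, 0, 1]}}

```text
time: 14.95
tcp_pos: [0.522, 0.0198, 0.1949]
tool_rot: [-0.038, 0.999, 0.0, 0.003]
contact_force: [-2.4, 0.4, 15.0]
finger_gap: 0.0193
gripper_force: 60.8
```

```bash
python3 st.py
```

```text
14.95 [0.522  0.0198 0.1949] yaw -3.065 tilt [0.0053 0.0003] F [-2.4  0.4 15. ] M [0.26  0.549 0.082] [-8.400e-02  2.790e-01 -1.530e-01  1.133e+00  1.000e-03 -1.600e-01]
```

Small steps now, watching the moment.

>>> {"op": "play_rows", "data": {"rows": [0, 0.0001, 0, 0, 0, 0.06, 1, 0, 0.0001, 0, 0, 0, 0.06, 1, 0, 0, 0, 0, 0, 0, 1]}}

```text
time: 15.25
tcp_pos: [0.5219, 0.02, 0.1949]
tool_rot: [0.022, 1.0, 0.0, 0.003]
contact_force: [-2.2, 0.4, 14.2]
finger_gap: 0.0196
gripper_force: 60.8
```

```bash
python3 st.py
```

```text
15.25 [0.5219 0.02   0.1949] yaw 3.098 tilt [0.0053 0.0003] F [-2.2  0.4 14.2] M [0.269 0.685 0.079] [-8.400e-02  2.790e-01 -1.530e-01  1.133e+00  1.000e-03 -4.000e-02]
```

>>> {"op": "play_rows", "data": {"rows": [0, 0, 0, 0, 0, 0.05, 1, 0, 0, 0, 0, 0, 0, 1]}}

```text
time: 15.45
tcp_pos: [0.5219, 0.02, 0.1949]
tool_rot: [0.047, 0.999, 0.0, 0.003]
contact_force: [-2.1, 0.7, 15.8]
finger_gap: 0.0194
gripper_force: 60.8
```

```bash
python3 st.py
```

```text
15.45 [0.5219 0.02   0.1949] yaw 3.048 tilt [0.0052 0.0005] F [-2.1  0.7 15.8] M [0.31  0.592 0.06 ] [-8.400e-02  2.790e-01 -1.530e-01  1.133e+00  1.000e-03  9.000e-03]
```

>>> {"op": "play_rows", "data": {"rows": [0, 0, 0, 0, 0, 0.04, 1, 0, 0, 0, 0, 0, 0, 1]}}

```text
time: 15.65
tcp_pos: [0.5219, 0.0201, 0.1949]
tool_rot: [0.066, 0.998, 0.001, 0.003]
contact_force: [-1.3, 2.1, 14.0]
finger_gap: 0.0195
gripper_force: 60.8
```

```bash
python3 st.py
```

```text
15.65 [0.5219 0.0201 0.1949] yaw 3.009 tilt [0.0053 0.0007] F [-1.3  2.1 14. ] M [0.371 0.674 0.046] [-8.400e-02  2.790e-01 -1.530e-01  1.133e+00  1.000e-03  4.900e-02]
```

>>> {"op": "play_rows", "data": {"rows": [0, 0, 0, 0, 0, 0.03, 1, 0, 0, 0, 0, 0, 0, 1]}}

```text
time: 15.85
tcp_pos: [0.5219, 0.0201, 0.1949]
tool_rot: [0.081, 0.997, 0.001, 0.003]
contact_force: [-3.0, 1.9, 15.2]
finger_gap: 0.0195
gripper_force: 60.8
```

```bash
python3 st.py
```

```text
15.85 [0.5219 0.0201 0.1949] yaw 2.979 tilt [0.0052 0.0007] F [-3.   1.9 15.2] M [0.375 0.605 0.046] [-8.400e-02  2.790e-01 -1.530e-01  1.134e+00  1.000e-03  7.900e-02]
```

>>> {"op": "play_rows", "data": {"rows": [0, 0, 0, 0, 0, 0.03, 1, 0, 0, 0, 0, 0, 0.02, 1, 0, 0, 0, 0, 0, 0, 1]}}

```text
time: 16.15
tcp_pos: [0.5221, 0.0205, 0.1949]
tool_rot: [0.106, 0.994, 0.001, 0.003]
contact_force: [-2.1, 2.0, 14.6]
finger_gap: 0.0194
gripper_force: 60.8
```

```bash
python3 st.py
```

```text
16.15 [0.5221 0.0205 0.1949] yaw 2.929 tilt [0.0056 0.0015] F [-2.1  2.  14.6] M [0.675 0.503 0.074] [-0.083  0.279 -0.153  1.133  0.002  0.129]
```

>>> {"op": "play_rows", "data": {"rows": [0, 0, 0, 0, 0, 0.025, 1, 0, 0, 0, 0, 0, 0, 1]}}

```text
time: 16.35
tcp_pos: [0.5221, 0.0206, 0.1949]
tool_rot: [0.118, 0.993, 0.001, 0.003]
contact_force: [-2.1, 2.4, 13.7]
finger_gap: 0.0189
gripper_force: 60.8
```

```bash
python3 st.py
```

```text
16.35 [0.5221 0.0206 0.1949] yaw 2.904 tilt [0.0056 0.0019] F [-2.1  2.4 13.7] M [0.683 0.474 0.1  ] [-0.083  0.279 -0.153  1.133  0.002  0.154]
```

>>> {"op": "play_rows", "data": {"rows": [0, 0, 0, 0, 0, 0.02, 1, 0, 0, 0, 0, 0, 0, 1]}}

```text
time: 16.55
tcp_pos: [0.5221, 0.0206, 0.1949]
tool_rot: [0.128, 0.992, 0.001, 0.003]
contact_force: [-1.7, 3.4, 14.5]
finger_gap: 0.0193
gripper_force: 60.8
```

```bash
python3 st.py
```

```text
16.55 [0.5221 0.0206 0.1949] yaw 2.884 tilt [0.0057 0.0019] F [-1.7  3.4 14.5] M [0.699 0.46  0.129] [-0.083  0.279 -0.153  1.133  0.002  0.174]
```

>>> {"op": "play_rows", "data": {"rows": [0, 0, 0, 0, 0, 0.02, 1, 0, 0, 0, 0, 0, 0, 1]}}

```text
time: 16.75
tcp_pos: [0.5221, 0.0207, 0.1949]
tool_rot: [0.138, 0.99, 0.001, 0.003]
contact_force: [-2.9, 2.7, 14.4]
finger_gap: 0.0195
gripper_force: 60.7
```

```bash
python3 st.py
```

```text
16.75 [0.5221 0.0207 0.1949] yaw 2.865 tilt [0.0057 0.0019] F [-2.9  2.7 14.4] M [0.699 0.419 0.216] [-0.083  0.279 -0.153  1.133  0.002  0.194]
```

>>> {"op": "play_rows", "data": {"rows": [0, 0, 0, 0, 0, 0, 1, 0, 0, 0, 0, 0, -0.04, 1, 0, 0, -0.0005, 0, 0, 0, 1, 0, 0, -0.001, 0, 0, 0, 1, 0, 0, -0.001, 0, 0, -0.04, 1, 0, 0, -0.001, 0, 0, 0, 1, 0, 0, -0.002, 0, 0, 0, 1, 0, 0, -0.002, 0, 0, 0, 1, 0, 0, 0, 0, 0, 0, 1]}}

```text
time: 17.65
tcp_pos: [0.5199, 0.0203, 0.1994]
tool_rot: [0.099, 0.995, 0.001, -0.0]
contact_force: [0.3, 2.9, 0.3]
finger_gap: 0.0196
gripper_force: 58.9
```

```bash
python3 st.py
```

```text
17.65 [0.5199 0.0203 0.1994] yaw 2.944 tilt [-0.0008  0.0013] F [0.3 2.9 0.3] M [ 0.881 -0.21   0.02 ] [-8.400e-02  2.790e-01 -1.420e-01  1.151e+00  1.000e-03  1.140e-01]
```

>>> {"op": "play_rows", "data": {"rows": [0, 0.0008, -0.001, 0, 0, 0, 1, 0, 0, -0.003, 0, 0, 0, 1, 0, 0, -0.004, 0, 0, 0, 1, 0, 0, -0.01, 0, 0, 0, 1, 0, 0, -0.02, 0, 0, 0, 1, 0, 0, -0.03, 0, 0, 0, 1, 0, 0, -0.03, 0, 0, 0, 1, 0, 0, 0, 0, 0, 0, 1]}}

```text
time: 18.45
tcp_pos: [0.5225, 0.02, 0.303]
tool_rot: [0.099, 0.995, -0.0, 0.004]
contact_force: [1.4, 0.4, -1.0]
finger_gap: 0.0194
gripper_force: 58.9
```

```bash
python3 st.py;  python3 - <<'E'
from rig import ctrl
from h import *
c=ctrl.calibration("wrist");im=ctrl.camera("wrist")[:,:,::-1]
cv2.imwrite("pics/w4.png",im)
p=proj(c,[.5238,.0194,.1215]);print(p)
x0,y0=max(0,int(p[0])-70),max(0,int(p[1])-70)
t=ctrl.calibration("top");T=ctrl.camera("top")[:,:,::-1];cv2.imwrite("pics/top4.png",T)
A=cv2.resize(im[y0:y0+100,x0:x0+130],None,fx=5,fy=5,interpolation=2);cv2.imwrite("pics/c6.png",A);print(x0,y0)
E
```

```text
18.45 [0.5225 0.02   0.303 ] yaw 2.944 tilt [ 0.0086 -0.0016] F [ 1.4  0.4 -1. ] M [ 0.033 -0.013 -0.062] [-8.300e-02  2.540e-01  9.200e-02  1.401e+00 -1.000e-03  1.150e-01]
[278.14714037 188.79888967]
208 118
```

View pics/c6.png

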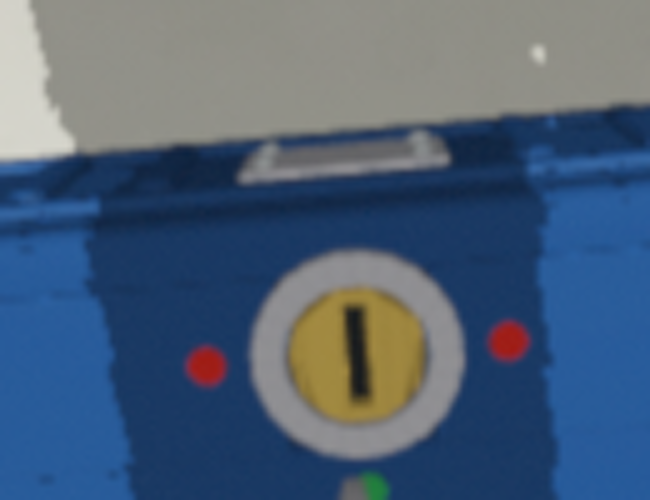

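The slot now points at the green dot, square to the red dots, so the lock is home. Next I rotate back and carry the key to the stand.

>>> {"op": "play_rows", "data": {"rows": [0, 0, 0, 0, 0, -0.146, 1, 0, 0, 0, 0, 0, -0.146, 1, 0, 0, 0, 0, 0, -0.146, 1, 0, 0, 0, 0, 0, -0.146, 1, 0, 0, 0, 0, 0, -0.146, 1, 0, 0, 0, 0, 0, -0.146, 1, 0, 0, 0, 0, 0, -0.146, 1, 0, 0, 0, 0, 0, -0.146, 1, 0, 0, 0, 0, 0, -0.146, 1, 0, 0, 0, 0, 0, -0.146, 1, 0, 0, 0, 0, 0, -0.146, 1, 0, 0, 0, 0, 0, -0.146, 1, 0, 0, 0, 0, 0, 0, 1]}}

```text
time: 19.85
tcp_pos: [0.5194, 0.0204, 0.2964]
tool_rot: [-0.701, 0.713, 0.001, -0.001]
contact_force: [0.7, 0.4, -1.1]
finger_gap: 0.0196
gripper_force: 58.9
```

>>> {"op": "play_rows", "data": {"rows": [0.0335, 0.004, 0, 0, 0, 0, 1, 0.0335, 0.004, 0, 0, 0, 0, 1, 0.0335, 0.004, 0, 0, 0, 0, 1, 0.0335, 0.004, 0, 0, 0, 0, 1, 0.0335, 0.004, 0, 0, 0, 0, 1, 0.0335, 0.004, 0, 0, 0, 0, 1, 0.0335, 0.004, 0, 0, 0, 0, 1, 0.0335, 0.004, 0, 0, 0, 0, 1, 0.0335, 0.004, 0, 0, 0, 0, 1, 0.0335, 0.004, 0, 0, 0, 0, 1, 0, 0, 0, 0, 0, 0, 1, 0, 0, 0, 0, 0, 0, 1, 0, 0, 0, 0, 0, 0, 1]}}

```text
time: 21.15
tcp_pos: [0.4746, -0.3128, 0.2974]
tool_rot: [-0.701, 0.713, 0.001, 0.0]
contact_force: [-0.2, 0.6, -0.5]
finger_gap: 0.0193
gripper_force: 58.9
```

```bash
python3 st.py
```

```text
21.15 [ 0.4746 -0.3128  0.2974] yaw -1.588 tilt [-0.0008  0.001 ] F [-0.2  0.6 -0.5] M [-0.001 -0.054 -0.014] [-0.694  0.36   0.226  1.437  0.    -2.248]
```

>>> {"op": "play_rows", "data": {"rows": [0.0013, -0.0034, 0.02, 0, 0, 0, 1, 0, 0, 0.025, 0, 0, 0, 1, 0, 0, 0.025, 0, 0, 0, 1, 0, 0, 0.025, 0, 0, 0, 1, 0, 0, 0.025, 0, 0, 0, 1, 0, 0, 0.01, 0, 0, 0, 1, 0, 0, 0, 0, 0, 0, 1, 0, 0, 0, 0, 0, 0, 1]}}

```text
time: 21.95
tcp_pos: [0.4786, -0.3149, 0.1688]
tool_rot: [-0.701, 0.713, -0.001, 0.0]
contact_force: [0.5, 0.0, -0.4]
finger_gap: 0.0192
gripper_force: 58.9
```

```bash
python3 st.py
```

```text
21.95 [ 0.4786 -0.3149  0.1688] yaw -1.587 tilt [ 0.0008 -0.0007] F [ 0.5  0.  -0.4] M [ 0.016 -0.048  0.045] [-0.693  0.396 -0.055  1.119 -0.    -2.247]
```

>>> {"op": "play_rows", "data": {"rows": [-0.0006, 0.0005, 0.005, 0, 0, 0, 1, 0, 0, 0.005, 0, 0, 0, 1, 0, 0, 0.004, 0, 0, 0, 1, 0, 0, 0.004, 0, 0, 0, 1, 0, 0, 0.004, 0, 0, 0, 1, 0, 0, 0, 0, 0, 0, 1]}}

```text
time: 22.55
tcp_pos: [0.4772, -0.3142, 0.145]
tool_rot: [-0.701, 0.713, 0.001, -0.0]
contact_force: [-1.3, -0.7, -2.0]
finger_gap: 0.0194
gripper_force: 58.9
```

>>> {"op": "play_rows", "data": {"rows": [0, 0, 0.01, 0, 0, 0, 1, 0, 0, 0.01, 0, 0, 0, 1, 0, 0, 0.01, 0, 0, 0, 1, 0, 0, 0, 0, 0, 0, 1]}}

```text
time: 22.95
tcp_pos: [0.4763, -0.3134, 0.1135]
tool_rot: [-0.701, 0.713, 0.002, -0.0]
contact_force: [1.0, 0.6, -1.6]
finger_gap: 0.0192
gripper_force: 58.9
```

```bash
python3 st.py
```

```text
22.95 [ 0.4763 -0.3134  0.1135] yaw -1.587 tilt [-0.0031  0.0025] F [ 1.   0.6 -1.6] M [ 0.007  0.032 -0.055] [-0.693  0.431 -0.151  0.994 -0.    -2.247]
```

In the well. Lower until the collar seats.

>>> {"op": "play_rows", "data": {"rows": [0, 0, 0.008, 0, 0, 0, 1, 0, 0, 0.006, 0, 0, 0, 1, 0, 0, 0.003, 0, 0, 0, 1, 0, 0, 0.002, 0, 0, 0, 1, 0, 0, 0, 0, 0, 0, 1, 0, 0, 0, 0, 0, 0, 1]}}

```text
time: 23.55
tcp_pos: [0.4778, -0.3147, 0.097]
tool_rot: [-0.701, 0.713, -0.0, -0.0]
contact_force: [-0.2, -0.4, -1.8]
finger_gap: 0.0193
gripper_force: 58.9
```

```bash
python3 st.py
```

```text
23.55 [ 0.4778 -0.3147  0.097 ] yaw -1.587 tilt [ 0.0003 -0.0004] F [-0.2 -0.4 -1.8] M [-0.014  0.039 -0.066] [-0.693  0.444 -0.176  0.951 -0.    -2.247]
```

>>> {"op": "play_rows", "data": {"rows": [0, 0, 0.002, 0, 0, 0, 1, 0, 0, 0.001, 0, 0, 0, 1, 0, 0, 0, 0, 0, 0, 1, 0, 0, 0, 0, 0, 0, 1]}}

```text
time: 23.95
tcp_pos: [0.4776, -0.3145, 0.0938]
tool_rot: [-0.701, 0.713, -0.0, -0.0]
contact_force: [0.0, -0.3, -0.9]
finger_gap: 0.0196
gripper_force: 58.9
```

```bash
python3 st.py
```

```text
23.95 [ 0.4776 -0.3145  0.0938] yaw -1.587 tilt [ 0.     -0.0001] F [ 0.  -0.3 -0.9] M [-0.032  0.    -0.027] [-0.693  0.446 -0.18   0.944 -0.    -2.247]
```

>>> {"op": "play_rows", "data": {"rows": [0, 0, 0.0007, 0, 0, 0, 1, 0, 0, 0, 0, 0, 0, 1, 0, 0, 0, 0, 0, 0, 0.2, 0, 0, 0, 0, 0, 0, -0.3, 0, 0, 0, 0, 0, 0, -1, 0, 0, 0, 0, 0, 0, -1, 0, 0, 0, 0, 0, 0, -1, 0, 0, 0, 0, 0, 0, -1, 0, 0, 0, 0, 0, 0, -1, 0, 0, 0, 0, 0, 0, -1]}}

```text
time: 24.95
tcp_pos: [0.4777, -0.3145, 0.0931]
tool_rot: [-0.701, 0.713, -0.0, -0.0]
contact_force: [0.2, 0.0, -0.0]
finger_gap: 0.0856
gripper_force: 0.0
```

>>> {"op": "play_rows", "data": {"rows": [0, 0, -0.015, 0, 0, 0, -1, 0, 0, -0.025, 0, 0, 0, -1, 0, 0, -0.03, 0, 0, 0, -1, 0, 0, -0.03, 0, 0, 0, -1, 0, 0, -0.03, 0, 0, 0, -1, 0, 0, -0.03, 0, 0, 0, -1, 0, 0, -0.03, 0, 0, 0, -1, 0, 0, 0, 0, 0, 0, -1, 0, 0, 0, 0, 0, 0, -1]}}

```text
time: 25.85
tcp_pos: [0.4781, -0.3149, 0.2837]
tool_rot: [-0.701, 0.713, -0.001, 0.0]
contact_force: [0.1, 0.7, 0.2]
finger_gap: 0.0854
gripper_force: 0.0
```

```bash
python3 st.py; python3 - <<'E'
from rig import ctrl
from h import *
import json
c=ctrl.calibration("wrist");I=ctrl.camera("wrist")[:,:,::-1]
h=cv2.cvtColor(I,cv2.COLOR_BGR2HSV)
q=proj(c,[.4776,-.313,.11]).astype(int)
m=(((h[...,0]<8)|(h[...,0]>172))&(h[...,1]>120)).astype(np.uint8);M=np.zeros_like(m);M[max(0,q[1]-50):q[1]+60,q[0]-40:q[0]+40]=1;m&=M
ct=max(cv2.findContours(m,0,2)[0],key=cv2.contourArea);print("red",cv2.boundingRect(ct))
top=(m>0)&(h[...,2]>150);ys,xs=np.nonzero(top);print("top face c",plane(c,(xs.mean(),ys.mean()),.141),(xs.min(),xs.max(),ys.min(),ys.max()))
b=(h[...,2]<45).astype(np.uint8)&M;print("dark",b.sum())
t=ctrl.calibration("top");T=ctrl.camera("top")[:,:,::-1]
h=cv2.cvtColor(T,cv2.COLOR_BGR2HSV);m=((h[...,0]<8)|(h[...,0]>172))&(h[...,1]>150)&(h[...,2]>70)
a0=cv2.imread("pics/side0.png");S=ctrl.camera("side")[:,:,::-1];h=cv2.cvtColor(S,cv2.COLOR_BGR2HSV);m=((h[...,0]<8)|(h[...,0]>172))&(h[...,1]>150)&(h[...,2]>70)
ys,xs=np.nonzero(m[143:175,318:340]);print("side red",xs.mean()+318,ys.mean()+143,len(xs))
E
```

```text
25.85 [ 0.4781 -0.3149  0.2837] yaw -1.587 tilt [ 0.0015 -0.0013] F [0.1 0.7 0.2] M [-0.02   0.001 -0.008] [-0.693  0.365  0.198  1.401 -0.    -2.247]
red (268, 170, 22, 48)
top face c [ 0.47733573 -0.31461105  0.141     ] (np.int64(270), np.int64(288), np.int64(184), np.int64(217))
dark 529
side red 328.2357723577236 158.6829268292683 123
```

```bash
python3 - <<'E'
from rig import ctrl
from h import *
S=ctrl.camera("side")[:,:,::-1];S0=cv2.imread("pics/side0.png");c=ctrl.calibration("side")
for z in(.127,.1213): print(proj(c,[.5243,.0194,z]))
for I in(S0,S):
    h=cv2.cvtColor(I,cv2.COLOR_BGR2HSV)[200:226,268:296]; m=(h[...,1]<60)&(h[...,2]>90)|((h[...,0]>12)&(h[...,0]<35)&(h[...,1]>90))
    ys,xs=np.nonzero(m);print(xs.mean()+268,ys.mean()+200,len(xs))
d,_=cv2.phaseCorrelate(S0[195:228,262:300].mean(2),np.ascontiguousarray(S[195:228,262:300]).mean(2),cv2.createHanningWindow((38,33),cv2.CV_64F));print(d)
E
```

```text
[281.35895924 211.3540395 ]
[281.32683349 213.0219921 ]
280.76687116564415 211.95092024539878 163
280.48214285714283 213.20238095238096 168
(0.35963166641903044, 1.7470751192320577)
```

The lock head has dropped about 1.7 px (5.7 mm was expected to give 1.7 px), so the lid is held down. Handing in.

```bash
python3 -c "
from rig import ctrl
print(ctrl.sign_off())"
```

```text
the job is handed in; nothing more can be done
None
```

I locked the case lid with the red-handled key, put the key back upright in its well, and handed the job in at about 26 s. The sign-off returned no verdict; my last camera checks showed the slot facing the green dot, the lid held down and the key where it started.

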